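# Lock the shaker's hold-down bar with its hairpin clip

## Task

Swing the hold-down bar down over the vials until it lies fully closed with the stud standing through its eye, then lock it: slide the straight leg of the hairpin clip through the stud's cross hole and push the clip fully home, so that its bow springs round the shank. Feel your way gently, never pressing the clip on the stud with more than 15 N, then let go of it; leave the other things on the bench alone.

Things in the scene. Friction and masses are not known exactly. Their poses are not given: they have to be found in the camera images.
- shaker: cream benchtop orbital shaker, fixed, housing 220 (x) x 260 (y) x 52 mm high, dark control panel on its -x side; on it an aluminium platform 200 x 290 mm (top 72 mm up) with a white rack of 15 capped vials (27 mm across, cap tops 133 mm up) and the hold-down bar along y over the middle row. Origin: centre of its underside
- stud_foot (a point): fixed point on the axis of the upright steel stud (16 mm across, flat top) at the shaker's +y end, level with the closed bar's top; axes as the shaker's. The stud's cross hole, 5.6 mm wide and high, runs along x right through it (mouths at x = -8 and 8 mm), 14 mm below its top. The stud is screwed in to a new height each time, hole 3 to 15 mm above this point: not reported, see or feel its top
- bar_hinge (a point): middle of the bar's hinge axis, which runs along the shaker's x, at its -y end, 216 mm from the stud and 4 mm below the top of the closed bar (140 mm above the bench)
- bar (a joint): angle of the hold-down bar, rad: 0 = closed (stop), more = its free +y end lifted. Friction keeps it where it is left; 1 to 2 N on the tab moves it. Flat aluminium 26 mm wide, 8 mm thick; 216 mm from the hinge an eye 36 x 52 mm (opening 21 x 27 mm) that goes down over the stud; then a finger tab 26 mm wide from 245 to 282 mm from the hinge, its last 10 mm bent up
- bar_tab (a point): point on the upper face of the bar's finger tab, on its centreline, 256 mm from the hinge axis (3 mm above the bar's middle plane, which passes through the axis): where to press the bar down
- clip: sprung hairpin clip of 4 mm bright steel wire, 36 g, 99 mm long, lying flat on the bench. Origin: underside of the middle of its coil. The coil (two turns, oval) is 32 mm long in x, 20 wide in y, 8 high: take it across y, its straight sides are 12 mm long. Both legs lie 2 mm above the underside and point to +x; the straight leg lies along y = -8 mm, the bowed leg on its +y side
- clip_tip (a point): tip of the clip's straight leg, on its centreline (x = 83, y = -8, z = 2 mm of the clip); the last 3 mm are thinned to 2.6 mm, cut square. Axes as the clip's; the leg runs along x
- clip_seat (a point): middle of the bow, on the straight leg's centreline (x = 48, y = -8, z = 2 mm of the clip): in the hole, on the stud's axis, when fully home. The sprung bow curls round this point at 10 mm radius and flares to its end at x = 69, y = 4 mm of the clip. About 6 to 8 N pushes it over the shank, then it snaps in and a rigid bend stops it hard. Over 15 N on the stud bends it
- wash_bottle: white plastic bottle 64 mm across, 150 mm tall, standing on the bench; bystander. Origin: centre of its underside
- spare_vial: capped glass vial 27 mm across, 61 mm tall, standing alone on the bench; bystander. Origin: centre of its underside
- petri_dish: closed clear dish 94 mm across, 14 mm high, lying on the bench; bystander. Origin: centre of its underside
There are look-alikes about, which are no part of the job. Of the things shaped like the clip, the steel one is meant.

How it is judged:
By the outcome, as a careful person would: the job done as asked, in the order asked, and still so for the second after the job is handed in, with the robot touching nothing.
It also fails if it takes over 64 s, if anything falls off the work surface, if the arm or the gripper's body presses on something with over 40 N, if the wrist force passes 120 N, or if a joint passes its speed limit or range.

## Robot

A 6-joint arm with a two-finger parallel gripper is mounted at the origin on the work surface. World frame = base frame: x ahead of the robot, y to its left, z up, the work surface at z = 0. Lengths are in m, angles in rad, forces in N, time in s.
With the tool pointing down it reaches from about 0.375 to 0.9 m from the base axis. Payload 3.1 kg.
Tool frame: the origin (TCP) lies at the very end of the fingers, on their centre line; the grasp point (between the pads) lies 19 mm behind it; z points along the fingers, y is the line along which they close (so a half turn about z gives the same grasp; the last joint's range is limited). The gripper opens to 85 mm and grips with 20 to 120 N. Pads are 22 mm wide; open, the fingers measure 114 mm over their backs; the gripper's body (76 mm by 85 mm) begins 54 mm behind the grasp point. The pads swing forward as they close: fully open they stand 13 mm farther back than shut.
Start: joints at [-1.29, 0.527, 1.433, -0, 1.181, -0.178], TCP at [0.277, -0.56, 0.2] pointing down, gripper open.
Joint ranges: [-3.08, 3.08], [-0.75, 2.2], [0.22, 2.44], [-1.43, 4.57], [0, 2.65], [-2.85, 2.85]. Speed limits (rad/s): [2.79, 2.79, 3.14, 3.14, 3.14, 3.14].

## Interface

Orientations are given as a unit quaternion [x, y, z, w].
In Python, from station import sense, snapshot, camera_params, sign_off gives the robot as it stands.
- The arm moves only by the shell command python3 -m handwheel 'ROWS' [OPENING] [FORCE]. ROWS is JSON, a list that holds one entry, the list of rows, each a list of 4 numbers: the shift along the tool's x, y, z in units of 25 mm (1.0 is 25 mm), then the turn about the tool's z in units of 6 degrees (1.0 is 6 degrees). A call has 1 to 20 rows; each row shifts and turns the commanded pose from where the row before left it, along the tool's axes as they then stand; what a row does not reach is not made up. A row lasts 1/8 s, in which the tool goes at most 62.5 mm and 10.7 degrees, less where a joint would pass 70% of its speed; a pose out of reach is approached as far as the arm can. A call is refused whole if a number of a shift passes 1 or a number of a turn 1, either way. A call with a gripper value outside its range is refused whole. OPENING is the finger opening in mm, from 0 to 85.4, set as the call begins (- or left out, the last holds). The fingers move at their own pace and stop on an object; FORCE is the grip in N (left out, the last holds). Time passes only in rows, so rows that do not move let the fingers close. It gives the time, the measured TCP pose, the force, the opening and the grip force at its end, in the units of the state.
- sense(): the state, without advancing time (a new reading comes with each control period).
- snapshot(name): name is "side" or "top"; returns (picture, depth): 400x640x3 uint8, red, green, blue; 400x640 float32, m along the optical axis (not along the pixel's ray), 0 where there is no reading.
- camera_params(name): a dict with "mtx" (3x3 intrinsics, pixels), "extrinsics" (4x4, takes a point from camera to world coordinates). Camera axes: x right, y up, looking along -z (the intrinsics and any distortion apply to the point x, -y, -z); pixel columns grow to the right and rows downward; lengths in m; the calibration is good to about 2 mm. A picture is of the moment at which its call begins. camera_params takes no time and is no camera call.
- sign_off(): hands the job in; it is judged then, once.
The state is a dict: "t": time; "q": joint angles; "qd": joint speeds; "tau": joint torques, N m; "tcp_pos": TCP position; "tool_rot": TCP orientation; "force": force on the tool from outside, world axes, zero at the start; "ft_torque": the same for the moment, N m; "finger_gap": opening from 0.0 (shut) to 1.0 (fully open); "gripper_force": force on a finger pad.
Only numpy, scipy, OpenCV 4.12 (cv2) and the standard library are available. Lean on these libraries where they do the work, as an engineer would, in place of code of your own. Each camera call takes 0.05 s, during which the arm holds its last target. There are 200 camera calls.

## Working session

There is one attempt and no reset: what is moved stays moved. The work goes in short steps, Python scripts to look and compute and a shell command to move; the robot and the scene stay as the last step left them, time stands still between calls to the robot, and variables do not carry over. Pictures are saved under pics/ and viewed, at most 10 in all, crops included, and the job is handed in when it is done.

```bash
mkdir -p pics; ls; cat > h.py <<'E'
import numpy as np, cv2
from station import sense, snapshot, camera_params
def cam(n):
    p=camera_params(n); return np.array(p["mtx"]),np.array(p["extrinsics"]),p
def ray(n,u,v):
    K,T,_=cam(n); d=np.array([(u-K[0,2])/K[0,0],-(v-K[1,2])/K[1,1],-1.0])
    return T[:3,3],T[:3,:3]@d
def onplane(n,u,v,z):
    o,d=ray(n,u,v); return o+d*(z-o[2])/d[2]
def pts(n,dep):
    K,T,_=cam(n); v,u=np.mgrid[0:dep.shape[0],0:dep.shape[1]]
    c=np.stack([(u-K[0,2])/K[0,0]*dep,-(v-K[1,2])/K[1,1]*dep,-dep],-1)
    return c@T[:3,:3].T+T[:3,3]
def proj(n,P):
    K,T,_=cam(n); c=(np.asarray(P)-T[:3,3])@T[:3,:3]
    return K[0,0]*c[...,0]/-c[...,2]+K[0,2], K[1,1]*c[...,1]/c[...,2]+K[1,2]
E
python3 - <<'E'
from h import *
for n in("top","side"):
    im,d=snapshot(n); cv2.imwrite(f"pics/{n}0.png",im[...,::-1]); np.save(f"{n}0.npy",d); print(n,camera_params(n))
s=sense(); print({k:np.round(v,3) for k,v in s.items()})
E
```

```text
pics
top {'mtx': array([[464.21936415,   0.        , 315.95021218],
       [  0.        , 464.21936415, 190.7108015 ],
       [  0.        ,   0.        ,   1.        ]]), 'extrinsics': array([[ 0.00468466,  0.99773822, -0.06705596,  0.45323259],
       [-0.99975832,  0.00323268, -0.02174535,  0.01283961],
       [-0.0214794 ,  0.06714163,  0.99751222,  1.18755982],
       [ 0.        ,  0.        ,  0.        ,  1.        ]])}
side {'mtx': array([[496.93866181,   0.        , 323.30889418],
       [  0.        , 496.93866181, 192.94102861],
       [  0.        ,   0.        ,   1.        ]]), 'extrinsics': array([[-0.99528642,  0.07686066, -0.05913871,  0.47364399],
       [-0.09495803, -0.64852619,  0.75524615,  0.90290399],
       [ 0.01969572,  0.75730193,  0.65276785,  0.88631034],
       [ 0.        ,  0.        ,  0.        ,  1.        ]])}
{'t': np.float64(0.1), 'q': array([-1.291,  0.528,  1.434,  0.   ,  1.181, -0.178]), 'qd': array([-0.001, -0.002, -0.003,  0.003, -0.001, -0.001]), 'tau': array([-1.0000e-03, -4.4331e+01, -1.7859e+01, -0.0000e+00,  4.0000e-03,
       -0.0000e+00]), 'tcp_pos': array([ 0.277, -0.56 ,  0.199]), 'tool_rot': array([ 0.974,  0.227, -0.   , -0.001]), 'force': array([-0.386,  0.12 , -0.219]), 'ft_torque': array([ 0.002, -0.022, -0.024]), 'gripper_force': np.float64(0.0), 'finger_gap': np.float64(1.0)}
```

View pics/top0.png

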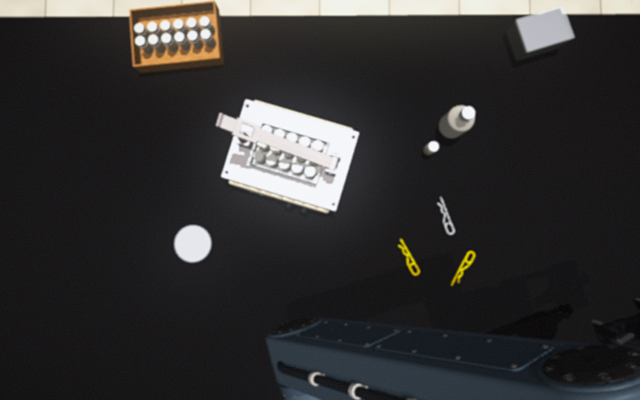

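View pics/side0.png

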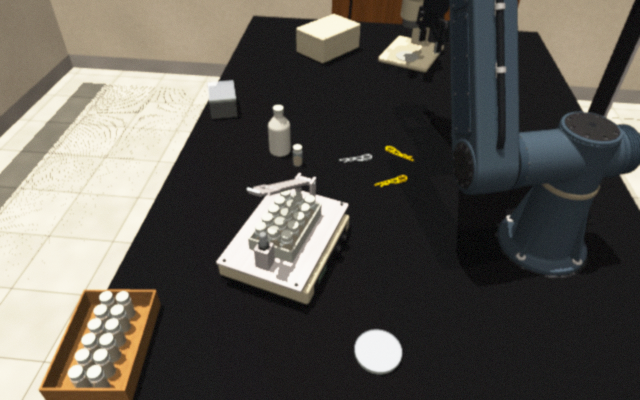

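Top view: shaker at about (290,155) with the bar raised, its tab near (225,122); steel clip at (446,215), yellow look-alikes at (409,257) and (463,268). Side view: stud at (264,243), steel clip at (356,158), bar tab at (252,190).

```bash
python3 - <<'E'
from h import *
t=cv2.imread("pics/top0.png"); s=cv2.imread("pics/side0.png")
a=cv2.resize(t[90:220,205:365],None,fx=2.5,fy=2.5,interpolation=cv2.INTER_CUBIC)
b=cv2.resize(s[165:310,215:355],None,fx=2.8,fy=2.8,interpolation=cv2.INTER_CUBIC)
c=cv2.resize(t[190:242,425:465],None,fx=5,fy=5,interpolation=cv2.INTER_CUBIC)
c2=cv2.resize(s[145:170,330:380],None,fx=6,fy=6,interpolation=cv2.INTER_CUBIC)
m=np.zeros((600,800,3),np.uint8); m[:a.shape[0],:a.shape[1]]=a; m[:b.shape[0],405:405+b.shape[1]-0]=b[:, :395]
m[330:330+c.shape[0],0:c.shape[1]]=c; m[420:420+c2.shape[0],300:300+c2.shape[1]]=c2
cv2.imwrite("pics/crop0.png",m)
# platform
d=np.load("top0.npy"); P=pts("top",d)
g=t.min(2)
mask=((abs(P[...,2]-.072)<.012)&(g>110)).astype(np.uint8); mask[:90]=0;mask[230:]=0;mask[:,:200]=0;mask[:,380:]=0
cs,_=cv2.findContours(mask,0,2); cc=max(cs,key=cv2.contourArea)
w=np.array([onplane("top",*p,.072)[:2] for p in cc[:,0]])
r=cv2.minAreaRect((w*1000).astype(np.float32)); print("platform",r)
# clip steel
m2=(g[190:242,425:465]>90).astype(np.uint8); ys,xs=np.nonzero(m2)
w=np.array([onplane("top",x+425,y+190,.004)[:2] for x,y in zip(xs,ys)])*1000
r=cv2.minAreaRect(w.astype(np.float32)); print("clip",r,w.mean(0),len(w)); print(np.round(cv2.boxPoints(r),1))
print("depth clip z",P[190:242,425:465,2][m2>0].mean())
# bar points: high points
hi=(P[...,2]>.14)&(P[...,2]<.35); hi[:90]=0;hi[200:]=0;hi[:,:200]=0;hi[:,370:]=0
Q=P[hi]; i=np.argsort(Q[:,1]); print(len(Q)); 
for k in np.linspace(0,len(i)-1,14).astype(int): print(np.round(Q[i[k]],3),end=" ")
E
```

```text
platform ((617.2833862304688, 102.39969635009766), (289.54083251953125, 199.77474975585938), 73.50916290283203)
clip ((469.6959228515625, -287.1853942871094), (97.60395050048828, 23.537813186645508), 20.66562843322754) [ 466.92606343 -290.09443931] 257
[[ 419.9 -293.4]
 [ 428.2 -315.4]
 [ 519.5 -281. ]
 [ 511.2 -259. ]]
depth clip z 0.0033452562404420747
1714
[ 0.604 -0.018  0.148] [0.574 0.004 0.15 ] [0.598 0.022 0.161] [0.6   0.046 0.177] [0.617 0.067 0.191] [0.611 0.088 0.203] [0.611 0.108 0.216] [0.619 0.128 0.233] [0.62  0.146 0.238] [0.626 0.161 0.248] [0.659 0.184 0.269] [0.65  0.198 0.155] [0.646 0.211 0.283] [0.646 0.229 0.293]
```

View pics/crop0.png

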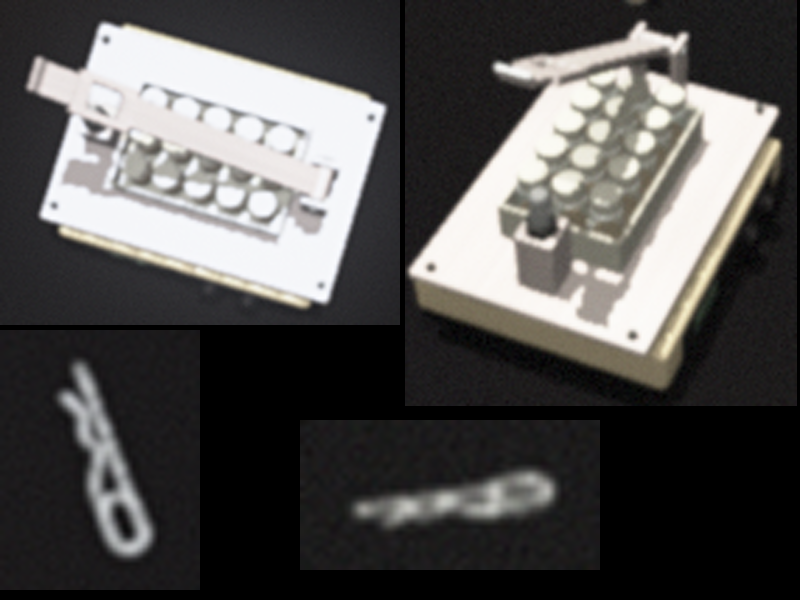

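Crop: shaker's long axis with the stud left (top px ≈(244,139), side px stud top ≈(263,234)); bar raised roughly 30°. The clip's coil is at top px ≈(451,230), its straight leg on the right side pointing up to a tip at ≈(441,198).

```bash
cat >> h.py <<'E'
YAW=np.deg2rad(-16.5); C=np.array([.6173,.1024])
SX=np.array([np.cos(YAW),np.sin(YAW)]); SY=np.array([-SX[1],SX[0]])
def sh(x,y,z): return np.r_[C+x*SX+y*SY,z]
def toS(p): p=np.asarray(p); return np.r_[(p[:2]-C)@SX,(p[:2]-C)@SY,p[2]]
E
python3 - <<'E'
from h import *
d=np.load("top0.npy"); P=pts("top",d); hi=(P[...,2]>.15)&(P[...,2]<.35); hi[:90]=0;hi[200:]=0;hi[:,:200]=0;hi[:,370:]=0
S=np.array([toS(p) for p in P[hi]]); print("bar x mean/median",S[:,0].mean(),np.median(S[:,0]))
k=np.abs(S[:,0]-np.median(S[:,0]))<.01; k&=S[:,1]<.06; f=np.polyfit(S[k,1],S[k,2],1); print("bar slope deg",np.degrees(np.arctan(f[0])),f, "ymax",S[:,1].max(),S[:,2].max())
# fine yaw: edges of bar
x=np.polyfit(S[k,1],S[k,0],1); print("bar yaw resid deg",np.degrees(np.arctan(x[0])))
for z in(.144,.161,.173):
    for n in("side","top"): print(n,z,np.round(proj(n,sh(0,.108,z)),1))
# side view stud pixels -> dark? rows
s=cv2.imread("pics/side0.png")
for v in range(226,256,2): print(v,s[v,252:278].mean(1).astype(int))
# side depth at the stud
ds=np.load("side0.npy"); Q=pts("side",ds)
for v in range(230,252,2): print(v,np.round(toS(Q[v,263]),3),np.round(toS(Q[v,265]),3))
# clip via side view
g=s.min(2); b=(g[148:168,333:378]>80); ys,xs=np.nonzero(b)
w=np.array([onplane("side",x+333,y+148,.004)[:2] for x,y in zip(xs,ys)])*1000
print("clip side",cv2.minAreaRect(w.astype(np.float32)),w.mean(0))
# petri, bottle not needed
E
```

```text
bar x mean/median -0.00022885692774045452 -0.00018246662315221326
bar slope deg 31.861820811488762 [0.62152104 0.2123895 ] ymax 0.13013992982134565 0.2980075539772111
bar yaw resid deg -0.09287216072584054
side 0.144 [264. 240.]
top 0.144 [241.5 135.9]
side 0.161 [263.5 234.2]
top 0.161 [240.1 134.5]
side 0.173 [263.1 230. ]
top 0.173 [239.1 133.5]
226 [247 247 246 244 247 248 248 248 248 247 247 243 232 209 155 137 135 150
 172 193 201 207 205 200 187 166]
228 [248 246 239 221 228 241 244 245 243 239 232 211 177 133 111 145 205 229
 233 234 233 230 231 230 226 213]
230 [247 244 229 175 134 142 154 168 170 153 136 123 109 101 122 177 236 246
 247 246 245 243 242 236 216 158]
232 [241 216 170 158 137 122 119 129 151 172 183 177 162 140 124 135 189 227
 241 245 245 243 231 201 168 129]
234 [188 124 103 113 129 132 138 156 186 200 201 199 190 163 121 117 129 131
 147 163 170 168 145 118 109 104]
236 [105  95  96 101 108 114 116 129 149 165 166 158 139 116 100 115 137 133
 122 114 113 115 111 114 110 117]
238 [172 147 131 124 117 109 101 101 103 104 105  99  96  89  94 104 124 136
 145 1
[... 892 characters left out ...]
86  92 107 109 114 108]
230 [0.024 0.068 0.126] [0.02  0.066 0.126]
232 [0.004 0.103 0.161] [-0.002  0.105  0.165]
234 [0.001 0.109 0.162] [-0.003  0.108  0.163]
236 [-0.001  0.113  0.161] [-0.005  0.112  0.162]
238 [-0.003  0.115  0.158] [-0.005  0.111  0.155]
240 [-0.001  0.114  0.151] [-0.006  0.113  0.152]
242 [-0.001  0.114  0.144] [-0.004  0.112  0.144]
244 [-0.001  0.115  0.139] [-0.004  0.112  0.138]
246 [-0.     0.114  0.133] [-0.005  0.114  0.134]
248 [-0.003  0.119  0.133] [-0.006  0.117  0.132]
250 [-0.003  0.12   0.127] [-0.006  0.117  0.125]
clip side ((471.9281005859375, -284.12890625), (100.91788482666016, 30.334447860717773), 25.051950454711914) [ 467.878704   -288.21141349]
```

```bash
cat >> h.py <<'E'
from scipy.spatial.transform import Rotation as Rn
def go(target,yaw=None):
    s=sense(); R=Rn.from_quat(s["tool_rot"]).as_matrix(); p=np.array(s["tcp_pos"])
    y=np.degrees(np.arctan2(R[1,0],R[0,0]))
    print("t%.2f"%s["t"],"tcp",np.round(p*1000,1),"S",np.round(toS(p)*1000,1),"yaw %.2f"%y,"tilt %.2f"%np.degrees(np.arccos(-R[2,2])),"F",np.round(s["force"],1),"gap %.1f"%(s["finger_gap"]*85.4),"g %.0f"%s["gripper_force"])
    if target is not None: print("units",np.round(R.T@(np.array(target)-p)/.025,2), "turn", None if yaw is None else round((y-yaw)/6,2))
E
python3 -m handwheel '[[[0,0,-1,-1],[0,0,-1,-1],[0,0,-1,-1],[0,0,-1,-1],[0,0,-1,-1],[0,0,0,-1],[0,0,0,-1],[0,0,0,-0.9],[0,0,0,0]]]' 0 30
python3 -c "
from h import *
go(sh(0,.108,.315),73.5)"
```

```text
t: 1.23
tcp_pos: [0.2767, -0.56, 0.3246]
tool_rot: [0.801, 0.599, 0.0, -0.001]
force: [-0.3, 0.6, 0.1]
finger_gap: -0.002
gripper_force: 0.0
t1.23 tcp [ 276.7 -560.   324.6] S [-138.4 -731.8  324.6] yaw 73.63 tilt 0.07 F [-0.3  0.6  0.1] gap -0.2 g 0
units [33.58  5.61  0.42] turn 0.02
```

```bash
python3 -m handwheel '[[[1,0.165,0,0],[1,0.165,0,0],[1,0.165,0,0],[1,0.165,0,0],[1,0.165,0,0],[1,0.165,0,0],[1,0.165,0,0],[1,0.165,0,0],[1,0.165,0,0],[1,0.165,0,0],[1,0.165,0,0],[1,0.165,0,0],[1,0.165,0,0],[1,0.165,0,0],[1,0.165,0,0],[1,0.165,0,0],[1,0.165,0,0],[1,0.165,0,0],[1,0.165,0,0],[1,0.165,0,0]]]' >/dev/null
python3 -m handwheel '[[[1,0.165,0,0],[1,0.165,0,0],[1,0.165,0,0],[1,0.165,0,0],[1,0.165,0,0],[1,0.165,0,0],[1,0.165,0,0],[1,0.165,0,0],[1,0.165,0,0],[1,0.165,0,0],[1,0.165,0,0],[1,0.165,0,0],[1,0.165,0,0],[0.6,0.165,0.4,0],[0,0,0,0]]]'
python3 - <<'E'
from h import *
go(sh(0,.108,.30),73.5)
a=np.deg2rad
for th in (32,28,24,20,16,12,8,4,2,0): t=a(th); print(th, np.round([-108+256*np.cos(t)-3*np.sin(t),140+256*np.sin(t)+3*np.cos(t)],1))
E
```

```text
t: 5.6
tcp_pos: [0.6464, 0.2073, 0.3132]
tool_rot: [0.8, 0.6, -0.002, -0.001]
force: [0.2, -0.4, 0.3]
finger_gap: 0.001
gripper_force: 0.0
t5.60 tcp [646.4 207.3 313.2] S [ -1.9 108.9 313.2] yaw 73.77 tilt 0.20 F [ 0.2 -0.4  0.3] gap 0.1 g 0
units [-0.03  0.08  0.53] turn 0.04
32 [107.5 278.2]
28 [116.6 262.8]
24 [124.6 246.9]
20 [131.5 230.4]
16 [137.3 213.4]
12 [141.8 196.2]
8 [145.1 178.6]
4 [147.2 160.9]
2 [147.7 151.9]
0 [148. 143.]
```

```bash
python3 -m handwheel '[[[-0.28,0.08,0.6,0],[0,0,0.4,0],[0.17,0,0.4,0],[0.17,0,0.4,0],[0.17,0,0.35,0],[0.17,0,0.35,0],[0.15,0,0.34,0],[0.15,0,0.34,0],[0.13,0,0.34,0],[0.13,0,0.34,0],[0.11,0,0.34,0],[0.11,0,0.34,0],[0.08,0,0.36,0],[0.08,0,0.36,0],[0.07,0,0.36,0],[0.07,0,0.36,0],[0.03,0,0.25,0],[0.03,0,0.25,0],[0,0,0,0]]]'
python3 -c "
from h import *
go(sh(0,.148,.143),73.5)"
```

```text
t: 7.98
tcp_pos: [0.6596, 0.2427, 0.1524]
tool_rot: [0.8, 0.6, -0.001, -0.0]
force: [0.2, -0.4, 0.4]
finger_gap: 0.005
gripper_force: 0.0
t7.97 tcp [659.6 242.7 152.4] S [  0.7 146.5 152.4] yaw 73.69 tilt 0.08 F [ 0.2 -0.4  0.4] gap 0.4 g 0
units [ 0.06 -0.03  0.38] turn 0.03
```

```bash
python3 -m handwheel '[[[0.06,-0.03,0.18,0],[0,0,0.15,0],[0,0,0.1,0],[0,0,0,0]]]'
python3 - <<'E'
from h import *
go(sh(0,.148,.143),73.5)
im,d=snapshot("side"); a=cv2.resize(im[165:310,205:345,::-1],None,fx=4,fy=4,interpolation=cv2.INTER_CUBIC); cv2.imwrite("pics/s1.png",a)
E
```

```text
t: 8.48
tcp_pos: [0.6595, 0.2444, 0.1422]
tool_rot: [0.8, 0.6, -0.0, -0.0]
force: [-0.0, 0.1, 0.6]
finger_gap: 0.001
gripper_force: 0.0
t8.47 tcp [659.5 244.4 142.2] S [  0.2 148.2 142.2] yaw 73.69 tilt 0.04 F [-0.   0.1  0.6] gap 0.1 g 0
units [-0.01 -0.01 -0.03] turn 0.03
```

View pics/s1.png

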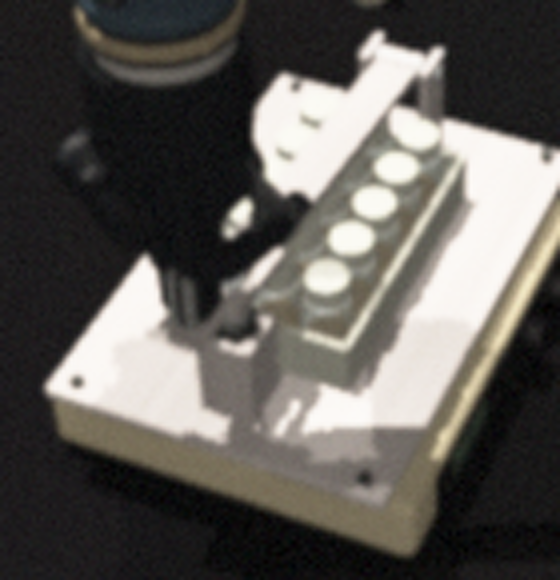

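```bash
python3 - <<'E'
from h import *
for q in [(0,.148,.142),(0,.108,.162),(0,.108,.144),(0,.148,.143),(0,.172,.148),(0.013,.148,.143),(-.013,.148,.143)]:
    u,v=proj("side",sh(*q)); print(q,round((u-205)*4),round((v-165)*4))
im,d=snapshot("side"); Q=pts("side",d)
for (x,y) in [(235,310),(235,325),(225,330),(185,300),(185,320),(210,325),(230,380),(260,290),(320,190)]:
    print(x,y,np.round(toS(Q[165+y//4,205+x//4]),3))
E
```

```text
(0, 0.148, 0.142) 199 356
(0, 0.108, 0.162) 234 275
(0, 0.108, 0.144) 236 300
(0, 0.148, 0.143) 199 355
(0, 0.172, 0.148) 176 382
(0.013, 0.148, 0.143) 176 347
(-0.013, 0.148, 0.143) 223 362
235 310 [-0.013  0.134  0.168]
235 325 [-0.002  0.117  0.136]
225 330 [0.001 0.121 0.135]
185 300 [-0.002  0.159  0.194]
185 320 [-0.     0.159  0.179]
210 325 [-0.008  0.15   0.171]
230 380 [-0.001  0.124  0.1  ]
260 290 [-0.016  0.111  0.162]
320 190 [-0.01   0.027  0.157]
```

```bash
python3 - <<'E'
from h import *
im,d=snapshot("side"); Q=pts("side",d)
L=((Q[...,:2]-C)@np.stack([SX,SY],1)); z=Q[...,2]
for y0 in np.arange(-.12,.2,.015):
    m=(abs(L[...,0])<.009)&(abs(L[...,1]-y0)<.004)&(z>.1)&(z<.25)
    zz=np.sort(z[m]); print(round(y0,3),m.sum(),np.round(zz[[0,len(zz)//4,len(zz)//2,3*len(zz)//4,-1]],3) if m.sum() else "")
a=cv2.resize(im[205:285,225:305,::-1],None,fx=7,fy=7,interpolation=cv2.INTER_CUBIC); cv2.imwrite("pics/s2.png",a)
E
```

```text
-0.12 0 
-0.105 22 [0.142 0.145 0.147 0.148 0.153]
-0.09 14 [0.144 0.146 0.146 0.146 0.148]
-0.075 12 [0.146 0.148 0.148 0.149 0.151]
-0.06 28 [0.112 0.133 0.149 0.15  0.152]
-0.045 18 [0.107 0.15  0.151 0.151 0.153]
-0.03 29 [0.116 0.134 0.152 0.154 0.155]
-0.015 18 [0.104 0.154 0.154 0.155 0.156]
0.0 23 [0.117 0.133 0.155 0.157 0.159]
0.015 26 [0.103 0.124 0.156 0.158 0.159]
0.03 29 [0.13  0.134 0.159 0.16  0.161]
0.045 20 [0.1   0.115 0.118 0.128 0.134]
0.06 8 [0.131 0.132 0.133 0.134 0.135]
0.075 50 [0.101 0.108 0.115 0.12  0.131]
0.09 2 [0.124 0.124 0.126 0.126 0.126]
0.105 13 [0.131 0.134 0.137 0.16  0.162]
0.12 80 [0.1   0.116 0.125 0.13  0.163]
0.135 5 [0.171 0.171 0.171 0.172 0.172]
0.15 15 [0.17  0.174 0.203 0.223 0.239]
0.165 54 [0.173 0.177 0.232 0.244 0.249]
0.18 0 
0.195 0
```

View pics/s2.png

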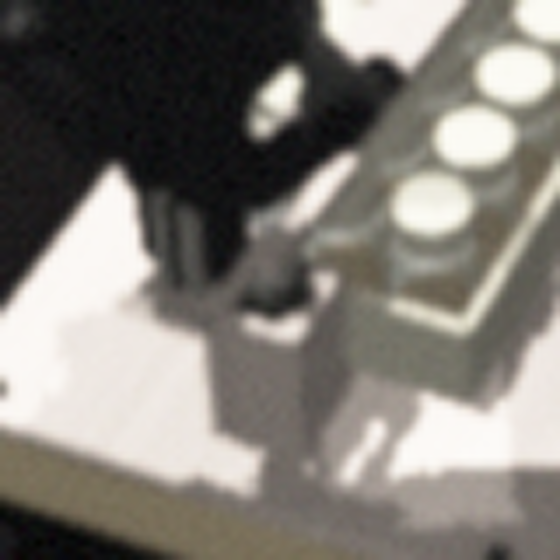

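```bash
cat > prof.py <<'E'
from h import *
im,d=snapshot("side"); Q=pts("side",d)
L=((Q[...,:2]-C)@np.stack([SX,SY],1)); z=Q[...,2]
m=(abs(L[...,0])<.009)&(L[...,1]>-.1)&(L[...,1]<.03)&(z>.139)&(z<.25)
f=np.polyfit(L[m][:,1],z[m],1); print("bar slope deg",np.degrees(np.arctan(f[0])),"z at -.108:",np.polyval(f,-.108))
for u in (248,250,252,254,256):
    print(u,[(v,round(L[v,u,0]*1e3),round(L[v,u,1]*1e3),round(z[v,u]*1e3)) for v in range(222,264,3)])
E
python3 prof.py; python3 -m handwheel '[[[0,0,-0.6,0],[0,0,-0.6,0],[0,0,0,0]]]'; python3 prof.py
```

```text
bar slope deg 6.627020265343429 z at -.108: 0.14393480113624393
248 [(222, -5, 167, 250), (225, 6, 152, 225), (228, 4, 156, 221), (231, 5, 155, 212), (234, 4, 159, 208), (237, 3, 161, 201), (240, 5, 159, 191), (243, 7, 158, 181), (246, 6, 160, 175), (249, -1, 172, 181), (252, 50, 96, 74), (255, 45, 105, 75), (258, 44, 108, 70), (261, 39, 116, 71)]
250 [(222, -8, 166, 250), (225, -8, 167, 243), (228, -3, 160, 227), (231, -4, 162, 222), (234, 0, 157, 207), (237, -1, 160, 203), (240, 0, 160, 194), (243, 1, 160, 185), (246, 3, 157, 173), (249, -2, 167, 176), (252, 48, 92, 71), (255, 41, 102, 75), (258, 38, 108, 73), (261, 34, 116, 73)]
252 [(222, -11, 165, 250), (225, -11, 165, 243), (228, -7, 160, 229), (231, -6, 160, 221), (234, -7, 162, 215), (237, -4, 158, 202), (240, -4, 159, 194), (243, -4, 161, 188), (246, -2, 158, 176), (249, -6, 166, 177), (252, -9, 172, 176), (255, 38, 100, 75), (258, 34, 107, 73), (261, 31, 113, 71)]
254 [(222, -15, 164, 251), (225, -16, 167, 246), (228, -12, 161, 231), (231, -12, 161, 224), (234, -10, 159, 214), (237, -7, 156, 202), (240, -6, 155, 192), (243,
[... 1413 characters left out ...]
175), (249, -5, 165, 176), (252, -9, 172, 176), (255, 40, 97, 70), (258, 34, 106, 72), (261, 31, 113, 71)]
254 [(222, -11, 156, 243), (225, -8, 154, 232), (228, -9, 156, 226), (231, -9, 157, 219), (234, 14, 121, 168), (237, 9, 131, 171), (240, 6, 137, 169), (243, 0, 147, 173), (246, -5, 156, 175), (249, -6, 159, 171), (252, 17, 124, 117), (255, 18, 123, 106), (258, 33, 101, 68), (261, 25, 114, 75)]
256 [(222, -10, 148, 235), (225, -11, 151, 230), (228, -8, 148, 218), (231, 14, 113, 169), (234, 13, 115, 163), (237, 6, 128, 170), (240, 1, 137, 172), (243, -4, 145, 173), (246, -7, 153, 173), (249, -11, 159, 172), (252, 12, 123, 118), (255, 13, 123, 108), (258, 13, 124, 100), (261, 15, 123, 89)]
```

The finger end sits about 30 mm above the reported TCP, and the bar is still 6° open. I'll press on by feel.

```bash
python3 -m handwheel '[[[-0.02,0,0.6,0],[0,0,0.6,0],[0,0,0.2,0],[0,0,0.2,0],[0,0,0.2,0],[0,0,0.2,0],[0,0,0.1,0],[0,0,0.1,0],[0,0,0,0]]]'; python3 -c "
from h import *
go(None)"; python3 prof.py | head -1
```

```text
t: 10.22
tcp_pos: [0.6596, 0.2439, 0.1173]
tool_rot: [0.8, 0.6, -0.0, 0.0]
force: [0.7, -0.2, -0.1]
finger_gap: -0.0
gripper_force: 0.0
t10.22 tcp [659.6 243.9 117.3] S [  0.4 147.7 117.3] yaw 73.69 tilt 0.02 F [ 0.7 -0.2 -0.1] gap -0.0 g 0
bar slope deg 1.1830045880406224 z at -.108: 0.14384825595592093
```

```bash
python3 -m handwheel '[[[0,0,0.1,0],[0,0,0.06,0],[0,0,0.04,0],[0,0,0.04,0],[0,0,0,0]]]'; python3 -c "
from h import *
go(None)"; python3 prof.py | head -1
```

```text
t: 10.9
tcp_pos: [0.6599, 0.244, 0.112]
tool_rot: [0.8, 0.6, 0.0, 0.0]
force: [0.3, 0.7, 3.1]
finger_gap: 0.003
gripper_force: 1.6
t10.90 tcp [659.9 244.  112. ] S [  0.6 147.9 112. ] yaw 73.69 tilt 0.04 F [0.3 0.7 3.1] gap 0.3 g 2
bar slope deg -0.17741436899641427 z at -.108: 0.14419820883348697
```

```bash
python3 -m handwheel '[[[0,0,0.05,0],[0,0,0.04,0],[0,0,0,0]]]'; python3 -c "
from h import *
go(None)"
```

```text
t: 11.32
tcp_pos: [0.66, 0.244, 0.1118]
tool_rot: [0.8, 0.6, 0.001, 0.0]
force: [-2.8, -1.1, 12.6]
finger_gap: -0.001
gripper_force: 5.8
t11.32 tcp [660.  244.  111.8] S [  0.7 147.9 111.8] yaw 73.70 tilt 0.08 F [-2.8 -1.1 12.6] gap -0.1 g 6
```

```bash
python3 -m handwheel '[[[0,0,-0.5,0],[0,0,-1,0],[0,0,-1,0],[0,0,-0.8,0],[0,0,0,0]]]' >/dev/null; python3 - <<'E'
from h import *
def clip(n,box,f=6):
    im=cv2.imread(f"pics/{n}0.png"); u0,v0,u1,v1=box
    g=cv2.resize(im[v0:v1,u0:u1].min(2).astype(np.float32),None,fx=f,fy=f,interpolation=cv2.INTER_CUBIC)
    b=g>95; ys,xs=np.nonzero(b)
    W=np.array([onplane(n,(x+.5)/f-.5+u0,(y+.5)/f-.5+v0,.004)[:2] for x,y in zip(xs,ys)])*1000
    a=np.deg2rad(20.7); X=np.array([np.cos(a),np.sin(a)]); Y=np.array([-X[1],X[0]])
    sx=W@X; sy=W@Y; x0=sx.min(); print(n,"length",np.ptp(sx))
    for lo in range(0,100,8):
        k=(sx-x0>=lo)&(sx-x0<lo+8); print(lo, np.round([sy[k].min(),sy[k].max()],1),end=";")
    k=(sx-x0>10)&(sx-x0<22); yc=(sy[k].min()+sy[k].max())/2
    # right (straight) edge fit
    e=[];
    for lo in np.arange(12,94,2):
        kk=(sx-x0>=lo)&(sx-x0<lo+2)
        if kk.any(): e.append((lo+1,sy[kk].min()))
    e=np.array(e); p=np.polyfit(e[:,0],e[:,1],1)
    print("\nyaw corr",np.degrees(np.arctan(p[0])),"coil y",yc,"origin",X*(x0+16+.0)+Y*yc,"by mid", X*(x0+np.ptp(sx)/2-33.5)+Y*yc)
clip("top",(425,190,465,242)); clip("side",(330,145,380,170))
go([.4383,-.299,.18],20.7)
E
```

```text
Traceback (most recent call last):
  File "h.py", line 9, in onplane
    o,d=ray(n,u,v); return o+d*(z-o[2])/d[2]
        ~~~^^^^^^^
  File "h.py", line 6, in ray
    K,T,_=cam(n); d=np.array([(u-K[0,2])/K[0,0],-(v-K[1,2])/K[1,1],-1.0])
          ~~~^^^
  File "h.py", line 4, in cam
    p=camera_params(n); return np.array(p["mtx"]),np.array(p["extrinsics"]),p
ValueError: time passes only in moves, steps and waits
```

```bash
sed -i 's/^def cam(n):/import functools\n@functools.lru_cache(None)\ndef cam(n):/' h.py; python3 - <<'E'
from h import *
def clip(n,box,f=6):
    im=cv2.imread(f"pics/{n}0.png"); u0,v0,u1,v1=box
    g=cv2.resize(im[v0:v1,u0:u1].min(2).astype(np.float32),None,fx=f,fy=f,interpolation=cv2.INTER_CUBIC)
    b=g>95; ys,xs=np.nonzero(b)
    W=np.array([onplane(n,(x+.5)/f-.5+u0,(y+.5)/f-.5+v0,.004)[:2] for x,y in zip(xs,ys)])*1000
    a=np.deg2rad(20.7); X=np.array([np.cos(a),np.sin(a)]); Y=np.array([-X[1],X[0]])
    sx=W@X; sy=W@Y; x0=sx.min(); print(n,"length",np.ptp(sx))
    for lo in range(0,100,8):
        k=(sx-x0>=lo)&(sx-x0<lo+8); print(lo, np.round([sy[k].min(),sy[k].max()],1),end=";")
    k=(sx-x0>10)&(sx-x0<22); yc=(sy[k].min()+sy[k].max())/2
    e=[]
    for lo in np.arange(12,94,2):
        kk=(sx-x0>=lo)&(sx-x0<lo+2)
        if kk.any(): e.append((lo+1,sy[kk].min()))
    e=np.array(e); p=np.polyfit(e[:,0],e[:,1],1)
    print("\nyaw corr",np.degrees(np.arctan(p[0])),"coil y",yc,"origin",X*(x0+16+.0)+Y*yc,"by mid", X*(x0+np.ptp(sx)/2-33.5)+Y*yc)
clip("top",(425,190,465,242)); clip("side",(330,145,380,170))
go([.4383,-.299,.18],20.7)
E
```

```text
top length 100.1542784076957
0 [-446.1 -424.2];8 [-446.9 -422.8];16 [-446.8 -422.7];24 [-446.7 -423.2];32 [-445.8 -423.6];40 [-446.3 -424.4];48 [-446.2 -428.8];56 [-446.6 -428.7];64 [-446.7 -428.8];72 [-446.6 -429.5];80 [-446.9 -427.5];88 [-446.6 -428.2];96 [-445.7 -439.1];
yaw corr -0.08146202800949279 coil y -434.8163068844412 origin [ 438.12680203 -299.26911152] by mid [ 438.66668346 -299.06510733]
side length 101.52993886122317
0 [-450.  -424.2];8 [-450.8 -422.6];16 [-449.6 -420.9];24 [-448.6 -420.6];32 [-446.4 -418.7];40 [-443.4 -419.5];48 [-445.8 -423.2];56 [-445.5 -427.5];64 [-444.2 -427.2];72 [-446.  -427.4];80 [-445.4 -425.6];88 [-444.9 -426.3];96 [-445.5 -434.7];
yaw corr 3.4500333349966663 coil y -435.890163284414 origin [ 440.51056367 -299.51632741] by mid [ 441.69387177 -299.06919253]
t11.95 tcp [660.9 244.3 193.5] S [  1.4 148.5 193.5] yaw 73.69 tilt 0.23 F [-0.  -1.2 -0.4] gap -0.0 g 0
units [-23.36  -2.44   0.49] turn 8.83
```

```bash
python3 -m handwheel '[[[-1,-0.1,0,0],[-1,-0.1,0,0],[-1,-0.1,0,0],[-1,-0.1,0,0],[-1,-0.1,0,0],[-1,-0.1,0,0],[-1,-0.1,0,0],[-1,-0.1,0,0],[-1,-0.1,0,0],[-1,-0.1,0,0],[-1,-0.1,0,0],[-1,-0.1,0,0],[-1,-0.1,0,0],[-1,-0.1,0,0],[-1,-0.1,0,0],[-1,-0.1,0,0],[-1,-0.1,0,0],[-1,-0.1,0,0],[-1,-0.1,0,0],[-1,-0.1,0,0]]]' 36 60 >/dev/null
python3 -m handwheel '[[[-1,-0.14,0,0],[-1,-0.15,0,0],[-1,-0.15,0,0],[-0.4,0,0,0],[0,0,0.5,1],[0,0,0.5,1],[0,0,0.5,1],[0,0,0.5,1],[0,0,0.5,1],[0,0,0.5,1],[0,0,0,1],[0,0,0,1],[0,0,0,0.84],[0,0,0,0]]]'
python3 -c "
from h import *
go([.4385,-.299,0],20.6)"
```

```text
t: 16.2
tcp_pos: [0.4368, -0.2995, 0.1162]
tool_rot: [0.984, 0.18, -0.0, -0.001]
force: [0.6, 0.1, 0.5]
finger_gap: 0.425
gripper_force: 0.0
t16.20 tcp [ 436.8 -299.5  116.2] S [ -59.  -436.6  116.2] yaw 20.73 tilt 0.08 F [0.6 0.1 0.5] gap 36.3 g 0
units [0.07 0.01 4.65] turn 0.02
```

```bash
python3 -m handwheel '[[[0.07,0,0.9,0],[0,0,0.9,0],[0,0,0.9,0],[0,0,0.8,0],[0,0,0.5,0],[0,0,0.2,0],[0,0,0,0]]]'
python3 - <<'E'
from h import *
go([.4385,-.299,0],20.6)
im,d=snapshot("side"); Q=pts("side",d); p=np.array(sense()["tcp_pos"])
u,v=proj("side",p); print("tcp px",u,v)
g=im[...,::-1]; u0,v0=int(u)-50,int(v)-60
cv2.imwrite("pics/g1.png",cv2.resize(g[v0:v0+90,u0:u0+100],None,fx=6,fy=6,interpolation=cv2.INTER_CUBIC))
E
```

```text
t: 17.08
tcp_pos: [0.4385, -0.2997, 0.0117]
tool_rot: [0.984, 0.179, 0.0, -0.0]
force: [-0.1, -0.2, 0.2]
finger_gap: 0.424
gripper_force: 0.0
t17.07 tcp [ 438.5 -299.7   11.7] S [ -57.2 -436.3   11.7] yaw 20.67 tilt 0.00 F [-0.1 -0.2  0.2] gap 36.2 g 0
units [ 0.01 -0.03  0.47] turn 0.01
tcp px 367.64080119081143 154.16175100467785
```

View pics/g1.png

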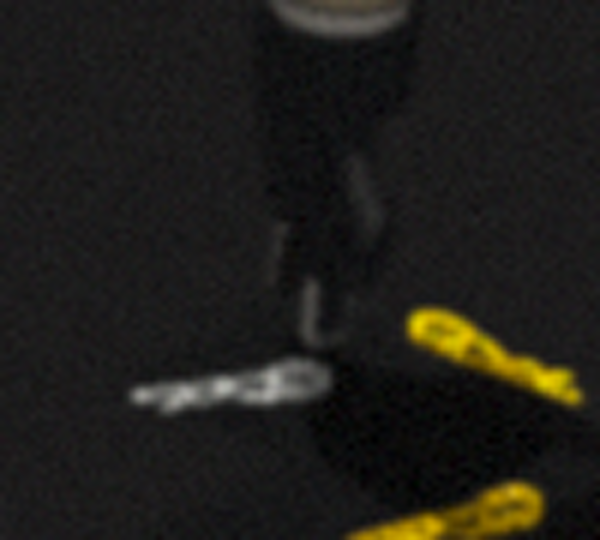

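Fingers' lower end shows at about (315,340) in the crop, clearly above the coil at (300,380), confirming the ~31 mm offset; the tool is lined up with the coil.

```bash
python3 -m handwheel '[[[0,-0.03,0.5,0],[0,0,0.5,0],[0,0,0.4,0],[0,0,0.2,0],[0,0,0,0]]]' 28 60; python3 -m handwheel '[[[0,0,0.08,0],[0,0,0.04,0],[0,0,0,0]]]'
```

```text
t: 17.75
tcp_pos: [0.4379, -0.2988, -0.0289]
tool_rot: [0.984, 0.179, -0.0, -0.0]
force: [1.5, -0.4, 0.5]
finger_gap: 0.332
gripper_force: 0.0
t: 18.12
tcp_pos: [0.4383, -0.299, -0.0311]
tool_rot: [0.984, 0.179, 0.0, 0.0]
force: [-0.3, -0.3, -0.0]
finger_gap: 0.327
gripper_force: 0.0
```

```bash
python3 - <<'E'
from h import *
go(None)
E
```

```text
t18.12 tcp [ 438.3 -299.   -31.1] S [ -57.6 -435.8  -31.1] yaw 20.65 tilt 0.02 F [-0.3 -0.3 -0. ] gap 27.9 g 0
```

```bash
python3 -m handwheel '[[[0,0,0.04,0],[0,0,0,0]]]'; python3 -m handwheel '[[[0,0,0.04,0],[0,0,0,0]]]'
```

```text
t: 18.38
tcp_pos: [0.4383, -0.2991, -0.0313]
tool_rot: [0.984, 0.179, 0.0, 0.0]
force: [0.2, 0.5, 6.4]
finger_gap: 0.328
gripper_force: 3.3
t: 18.62
tcp_pos: [0.4383, -0.2991, -0.0314]
tool_rot: [0.984, 0.179, 0.0, 0.0]
force: [-1.7, 2.4, 14.8]
finger_gap: 0.327
gripper_force: 7.1
```

```bash
python3 -m handwheel '[[[0,0,-0.12,0],[0,0,0,0]]]' ; python3 -m handwheel '[[[0,0,0,0],[0,0,0,0],[0,0,0,0],[0,0,0,0]]]' 12 70; python3 -c "
from h import *
go(None)"
```

```text
t: 18.88
tcp_pos: [0.4384, -0.2992, -0.03]
tool_rot: [0.984, 0.179, 0.0, 0.0]
force: [0.4, 0.5, -0.1]
finger_gap: 0.328
gripper_force: 0.0
t: 19.38
tcp_pos: [0.4382, -0.299, -0.03]
tool_rot: [0.984, 0.179, 0.0, 0.0]
force: [-0.4, 0.7, 5.3]
finger_gap: 0.21
gripper_force: 68.6
t19.38 tcp [ 438.2 -299.   -30. ] S [ -57.7 -435.8  -30. ] yaw 20.65 tilt 0.01 F [-0.4  0.7  5.3] gap 17.9 g 69
```

```bash
python3 -m handwheel '[[[0,0,-0.4,0],[0,0,-1,0.8],[0,0,-1,1],[0,0,-1,1],[0,0,-1,1],[0,0,-1,1],[0,0,-1,1],[0,0,-0.8,0.4],[0,0,-0.8,0],[0,0,0,0]]]'; python3 -c "
from h import *
go(sh(-.072,.117,.15),-16.5)"
```

```text
t: 20.62
tcp_pos: [0.4389, -0.2997, 0.1712]
tool_rot: [0.99, -0.144, 0.001, 0.001]
force: [0.5, -0.1, 0.4]
finger_gap: 0.205
gripper_force: 68.5
t20.62 tcp [ 438.9 -299.7  171.2] S [ -56.9 -436.2  171.2] yaw -16.55 tilt 0.21 F [ 0.5 -0.1  0.4] gap 17.5 g 69
units [ -0.63 -22.13   0.81] turn -0.01
```

```bash
python3 -m handwheel '[[[-0.03,-1,0,0],[-0.03,-1,0,0],[-0.03,-1,0,0],[-0.03,-1,0,0],[-0.03,-1,0,0],[-0.03,-1,0,0],[-0.03,-1,0,0],[-0.03,-1,0,0],[-0.03,-1,0,0],[-0.03,-1,0,0],[-0.03,-1,0,0],[-0.03,-1,0,0],[-0.03,-1,0,0],[-0.03,-1,0,0],[-0.03,-1,0,0],[-0.03,-1,0,0],[-0.03,-1,0,0],[-0.03,-1,0,0],[-0.03,-1,0,0],[-0.03,-1,0,0]]]' >/dev/null;  python3 -m handwheel '[[[-0.03,-1,0,0],[0,-0.7,0,0],[0,-0.4,0,0],[0,0,0.4,0],[0,0,0.4,0],[0,0,0,0]]]'
python3 - <<'E'
from h import *
go(sh(-.072,.116,.15),-16.5)
im,d=snapshot("side"); cv2.imwrite("pics/c1.png",cv2.resize(im[195:275,225:325,::-1],None,fx=7,fy=7,interpolation=cv2.INTER_CUBIC))
E
```

```text
t: 23.88
tcp_pos: [0.5792, 0.2341, 0.1481]
tool_rot: [0.99, -0.144, -0.002, 0.001]
force: [-0.9, -0.4, -0.5]
finger_gap: 0.207
gripper_force: 68.6
t23.88 tcp [579.2 234.1 148.1] S [-73.9 115.4 148.1] yaw -16.60 tilt 0.21 F [-0.9 -0.4 -0.5] gap 17.7 g 69
units [ 0.08 -0.02 -0.08] turn -0.02
```

View pics/c1.png

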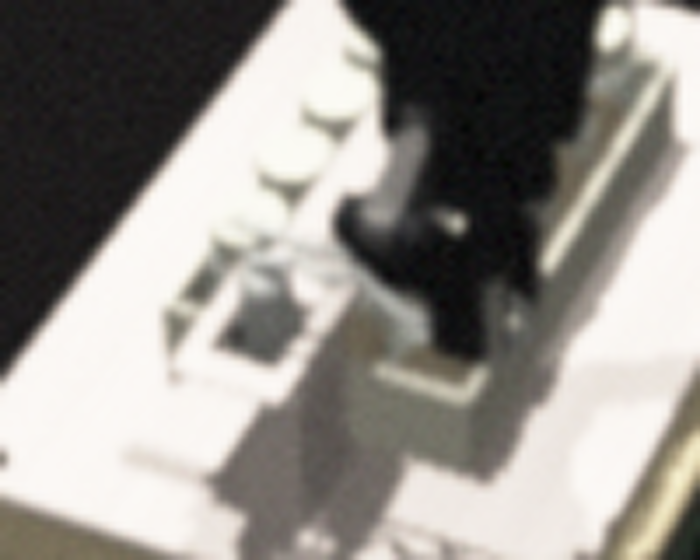

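Bar is closed with the stud (crop ≈(270,300)) inside the eye; the clip is held level with its leg running left above the stud at ≈(330,265)→(240,240).

```bash
python3 -m handwheel '[[[0.08,-0.02,0.25,0],[0,0,0.25,0],[0,0,0,0]]]'; for i in 1; do python3 -m handwheel '[[[0,0,0.04,0],[0,0,0,0]]]'; done;  python3 -m handwheel '[[[0,0,0.04,0],[0,0,0,0]]]'
```

```text
t: 24.3
tcp_pos: [0.582, 0.2348, 0.1365]
tool_rot: [0.99, -0.144, -0.001, 0.0]
force: [0.0, 0.3, -0.6]
finger_gap: 0.206
gripper_force: 68.5
t: 24.55
tcp_pos: [0.5826, 0.2351, 0.1363]
tool_rot: [0.99, -0.144, 0.0, -0.0]
force: [-0.3, 0.2, -0.8]
finger_gap: 0.204
gripper_force: 68.6
t: 24.8
tcp_pos: [0.5825, 0.235, 0.1352]
tool_rot: [0.99, -0.144, 0.0, -0.0]
force: [0.3, -0.5, -0.7]
finger_gap: 0.204
gripper_force: 68.6
```

```bash
python3 -m handwheel '[[[0,0,0.04,0],[0,0,0,0]]]' | grep -E "pos|force: \["; python3 -m handwheel '[[[0,0,0.03,0],[0,0,0,0]]]'| grep -E "pos|force: \["; python3 -m handwheel '[[[0,0,0.03,0],[0,0,0,0]]]'| grep -E "pos|force: \["
```

```text
tcp_pos: [0.5825, 0.235, 0.1341]
force: [0.1, -0.3, -0.5]
tcp_pos: [0.5825, 0.235, 0.1334]
force: [0.6, -0.8, -0.7]
tcp_pos: [0.5825, 0.235, 0.1327]
force: [-0.5, 0.9, -0.5]
```

```bash
python3 -m handwheel '[[[0,0,0.03,0],[0,0,0,0]]]' | grep -E "pos|force: \["; python3 -m handwheel '[[[0,0,0.03,0],[0,0,0,0]]]'| grep -E "pos|force: \["; python3 -m handwheel '[[[0,0,0.03,0],[0,0,0,0]]]'| grep -E "pos|force: \["
```

```text
tcp_pos: [0.5826, 0.2351, 0.1321]
force: [-0.2, 0.2, 1.0]
tcp_pos: [0.5826, 0.2351, 0.1314]
force: [-0.9, 0.4, 1.6]
tcp_pos: [0.5827, 0.2351, 0.1307]
force: [-0.6, -0.6, 2.4]
```

```bash
python3 -m handwheel '[[[0,0,-0.05,0],[0,0,0,0]]]' | grep -E "pos|force: \["; python3 -m handwheel '[[[0,0,-0.03,0],[0,0,0,0]]]'| grep -E "pos|force: \["; python3 -c "
from h import *
go(sh(-.070,.133,.1166),-16.5)"
```

```text
tcp_pos: [0.5827, 0.2351, 0.1317]
force: [-0.0, -0.1, 1.8]
tcp_pos: [0.5825, 0.2349, 0.1323]
force: [0.5, 0.8, 0.3]
t26.80 tcp [582.5 234.9 132.3] S [-71.  117.2 132.3] yaw -16.56 tilt 0.01 F [0.5 0.8 0.3] gap 17.3 g 69
units [ 0.04 -0.63  0.63] turn -0.01
```

```bash
python3 -m handwheel '[[[0.04,-0.2,-0.12,0],[0,-0.43,0,0],[0,0,0.45,0],[0,0,0.3,0],[0,0.1,0,0],[0,0,0,0]]]' | grep -E "pos|force: \["; python3 -c "
from h import *
go(sh(-.070,.126,.1167),-16.5)"; python3 -m handwheel '[[[0,0.06,0,0],[0,0,0,0]]]' | grep -E "pos|force: \[";python3 -m handwheel '[[[0,0.04,0,0],[0,0,0,0]]]' | grep -E "pos|force: \["; python3 -c "
from h import *
go(sh(-.070,.126,.1167),-16.5)"
```

```text
tcp_pos: [0.5871, 0.247, 0.1165]
force: [0.3, 0.4, -0.3]
t27.55 tcp [587.1 247.  116.5] S [-70.  130.1 116.5] yaw -16.58 tilt 0.04 F [ 0.3  0.4 -0.3] gap 17.7 g 69
units [ 0.    0.16 -0.01] turn -0.01
tcp_pos: [0.587, 0.2458, 0.117]
force: [-0.5, -0.8, 0.1]
tcp_pos: [0.5866, 0.245, 0.1168]
force: [-0.6, -1.1, 0.0]
t28.05 tcp [586.6 245.  116.8] S [-70.  128.  116.8] yaw -16.56 tilt 0.01 F [-0.6 -1.1  0. ] gap 17.1 g 69
units [-0.    0.08  0.01] turn -0.01
```

```bash
cat > f.py <<'E'
from h import *
s=sense(); print("S",np.round(toS(s["tcp_pos"])*1e3,2),"Fs",np.round(toS(np.r_[np.array(s["force"])[:2]+C,s["force"][2]]),1),"t%.2f g%.0f"%(s["t"],s["gripper_force"]))
E
for i in 1 ; do python3 -m handwheel '[[[0,0.03,0,0],[0,0,0,0]]]' >/dev/null; python3 f.py; python3 -m handwheel '[[[0,0.03,0,0],[0,0,0,0]]]' >/dev/null; python3 f.py; python3 -m handwheel '[[[0,0.03,0,0],[0,0,0,0]]]' >/dev/null; python3 f.py; done
```

```text
S [-70.02 127.24 116.7 ] Fs [-0.9  0.5 -0.9] t28.30 g69
S [-70.01 126.47 116.69] Fs [-0.2 -0.2  0. ] t28.55 g69
S [-69.98 125.74 116.72] Fs [-0.3 -0.4 -0.1] t28.80 g69
```

```bash
python3 -m handwheel '[[[0,0.03,0,0],[0,0,0,0]]]' >/dev/null; python3 f.py; python3 -m handwheel '[[[0,0.03,0,0],[0,0,0,0]]]' >/dev/null; python3 f.py; python3 -m handwheel '[[[0,0.03,0,0],[0,0,0,0]]]' >/dev/null; python3 f.py
```

```text
S [-69.96 125.28 116.77] Fs [ 0.3  0.7 -1.5] t29.05 g69
S [-69.92 124.77 116.82] Fs [-0.6  3.7  0.1] t29.30 g69
S [-69.91 124.19 116.85] Fs [-0.2  4.6 -1.2] t29.55 g69
```

```bash
python3 -m handwheel '[[[0,-0.12,0,0],[-0.5,-0.1,0,0],[-0.6,0,0,0],[0,0.3,0,0],[0,0.26,0,0],[0,0,0,0],[0,0,0,0]]]' >/dev/null; python3 f.py; python3 -c "
from h import *
go(sh(-.095,.1154,.1167),-16.5)"
```

```text
S [-96.91 114.96 116.83] Fs [ 1.1 -0.3 -0.4] t30.43 g69
t30.43 tcp [557.  240.2 116.8] S [-96.9 115.  116.8] yaw -16.59 tilt 0.04 F [ 1.  -0.6 -0.4] gap 17.3 g 69
units [ 0.08 -0.02  0.01] turn -0.02
```

```bash
python3 -m handwheel '[[[0.1,-0.02,0,0],[0.06,0,0,0],[0,0,0,0]]]' >/dev/null; python3 f.py; python3 -m handwheel '[[[0.04,0,0,0],[0.04,0,0,0],[0,0,0,0]]]' >/dev/null; python3 f.py;  python3 -m handwheel '[[[0.04,0,0,0],[0.02,0,0,0],[0,0,0,0]]]' >/dev/null; python3 f.py
```

```text
S [-93.25 115.66 116.67] Fs [-0.3  0.2 -0.2] t30.80 g69
S [-91.38 115.59 116.73] Fs [ 0.1 -0.  -0.3] t31.18 g69
S [-89.94 115.56 116.74] Fs [ 0.9 -0.3 -0.7] t31.55 g69
```

```bash
python3 -m handwheel '[[[0.04,0,0,0],[0.03,0,0,0],[0,0,0,0]]]' >/dev/null; python3 f.py; python3 -m handwheel '[[[0.04,0,0,0],[0.04,0,0,0],[0,0,0,0]]]' >/dev/null; python3 f.py
```

```text
S [-88.14 115.55 116.7 ] Fs [0.4 0.1 0.3] t31.93 g69
S [-86.1  115.55 116.73] Fs [ 0.7 -0.6  0.1] t32.30 g69
```

```bash
python3 -m handwheel '[[[0.05,0,0,0],[0.05,0,0,0],[0,0,0,0]]]' >/dev/null; python3 f.py; python3 -m handwheel '[[[0.06,0,0,0],[0.06,0,0,0],[0,0,0,0]]]' >/dev/null; python3 f.py;python3 -m handwheel '[[[0.06,0,0,0],[0.06,0,0,0],[0.06,0,0,0],[0,0,0,0]]]' >/dev/null; python3 f.py
python3 - <<'E'
from h import *
im,d=snapshot("side"); cv2.imwrite("pics/c2.png",cv2.resize(im[205:265,235:305,::-1],None,fx=8,fy=8,interpolation=cv2.INTER_CUBIC))
E
```

```text
S [-83.56 115.52 116.71] Fs [ 0.2 -0.4 -0.2] t32.67 g69
S [-80.53 115.58 116.74] Fs [-0.2 -0.2 -1.2] t33.05 g69
S [-76.07 115.56 116.71] Fs [ 0.8 -0.6 -1.3] t33.55 g69
```

View pics/c2.png

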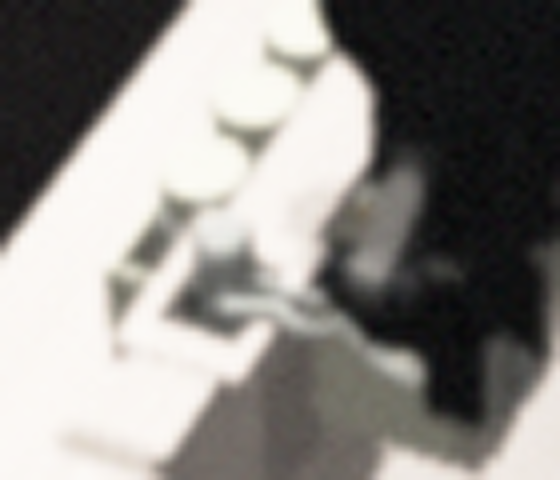

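Stud at crop (220,270), with the bow end in front of it at ≈(240,300) and the straight leg running into the stud, with no side force. Pushing on gently.

```bash
python3 -m handwheel '[[[0.06,0,0,0],[0.06,0,0,0],[0,0,0,0]]]' >/dev/null; python3 f.py; python3 -m handwheel '[[[0.05,0,0,0],[0.05,0,0,0],[0,0,0,0]]]' >/dev/null; python3 f.py;python3 -m handwheel '[[[0.05,0,0,0],[0.05,0,0,0],[0,0,0,0]]]' >/dev/null; python3 f.py
```

```text
S [-73.06 115.55 116.72] Fs [-0.6 -0.7 -0.8] t33.98 g69
S [-70.59 115.54 116.74] Fs [ 0.  -0.9 -0.3] t34.35 g69
S [-68.16 115.76 116.73] Fs [0.  2.1 0.2] t34.73 g69
```

```bash
python3 -m handwheel '[[[0.04,0,0,0],[0.03,0,0,0],[0,0,0,0]]]' >/dev/null; python3 f.py; python3 -m handwheel '[[[0.03,0,0,0],[0.03,0,0,0],[0,0,0,0]]]' >/dev/null; python3 f.py
```

```text
S [-66.55 115.66 116.68] Fs [-0.3  1.1 -0.1] t35.10 g69
S [-64.96 115.67 116.71] Fs [-1.4  1.6 -0.8] t35.48 g69
```

```bash
python3 -m handwheel '[[[0.03,0,0,0],[0.03,0,0,0],[0,0,0,0]]]' >/dev/null; python3 f.py; python3 -m handwheel '[[[0.03,0,0,0],[0.03,0,0,0],[0,0,0,0]]]' >/dev/null; python3 f.py
```

```text
S [-63.61 115.66 116.66] Fs [-1.3  1.6 -0.1] t35.85 g69
S [-61.7  115.82 116.77] Fs [-1.6  2.6 -0.2] t36.23 g69
```

```bash
python3 -m handwheel '[[[0.03,-0.01,0,0],[0.03,0,0,0],[0,0,0,0]]]' >/dev/null; python3 f.py; python3 -m handwheel '[[[0.03,0,0,0],[0.03,0,0,0],[0,0,0,0]]]' >/dev/null; python3 f.py
```

```text
S [-59.37 116.22 117.06] Fs [-0.3  3.6 -0.3] t36.60 g69
S [-58.73 115.92 116.77] Fs [-0.9  3.7 -0.1] t36.98 g69
```

```bash
python3 -m handwheel '[[[0.03,0,0,0],[0.02,0,0,0],[0,0,0,0]]]' >/dev/null; python3 f.py; python3 -m handwheel '[[[0.03,0,0,0],[0.02,0,0,0],[0,0,0,0]]]' >/dev/null; python3 f.py
```

```text
S [-57.37 115.88 116.73] Fs [-0.7  4.1 -0.9] t37.35 g69
S [-55.97 115.9  116.89] Fs [-0.1  5.  -1.2] t37.73 g69
```

```bash
python3 -m handwheel '[[[0,-0.03,0,0],[0,0,0,0]]]' >/dev/null; python3 f.py; python3 -m handwheel '[[[0.03,0,0,0],[0.02,0,0,0],[0,0,0,0]]]' >/dev/null; python3 f.py
```

```text
S [-55.97 116.31 116.83] Fs [ 0.8  1.2 -0.5] t37.98 g69
S [-55.28 116.34 116.61] Fs [ 0.5  2.7 -0.9] t38.35 g69
```

```bash
python3 -m handwheel '[[[0.03,-0.01,0,0],[0,0,0,0]]]' >/dev/null; python3 f.py; python3 -m handwheel '[[[0.03,0,0,0],[0,0,0,0]]]' >/dev/null; python3 f.py;  python3 -m handwheel '[[[0.03,0,0,0],[0,0,0,0]]]' >/dev/null; python3 f.py
```

```text
S [-54.58 116.44 116.58] Fs [-0.1  1.8 -1. ] t38.60 g69
S [-53.36 116.51 116.71] Fs [-0.2  1.  -1.4] t38.85 g69
S [-52.62 116.57 116.76] Fs [ 0.2 -0.6 -0.4] t39.10 g69
```

```bash
python3 -m handwheel '[[[0.03,0,0,0],[0,0,0,0]]]' >/dev/null; python3 f.py; python3 -m handwheel '[[[0.03,0,0,0],[0,0,0,0]]]' >/dev/null; python3 f.py;  python3 -m handwheel '[[[0.03,0,0,0],[0,0,0,0]]]' >/dev/null; python3 f.py
```

```text
S [-52.13 116.59 116.7 ] Fs [ 0.3  0.3 -0.7] t39.35 g69
S [-51.28 116.61 116.73] Fs [1.4 0.6 0. ] t39.60 g69
S [-50.6  116.61 116.67] Fs [ 0.4 -0.5 -0.1] t39.85 g69
```

```bash
python3 -m handwheel '[[[0.03,0,0,0],[0,0,0,0]]]' >/dev/null; python3 f.py; python3 -m handwheel '[[[0.03,0,0,0],[0,0,0,0]]]' >/dev/null; python3 f.py;  python3 -m handwheel '[[[0.02,0,0,0],[0,0,0,0]]]' >/dev/null; python3 f.py
```

```text
S [-50.13 116.64 116.64] Fs [-0.4  0.  -0.4] t40.10 g69
S [-49.34 116.66 116.66] Fs [ 0.2 -0.1 -0.1] t40.35 g69
S [-48.93 116.69 116.64] Fs [-1.  -1.2 -1.5] t40.60 g69
```

```bash
python3 -m handwheel '[[[0.02,0,0,0],[0,0,0,0]]]' >/dev/null; python3 f.py; python3 -m handwheel '[[[0.02,0,0,0],[0,0,0,0]]]' >/dev/null; python3 f.py;  python3 -m handwheel '[[[0.02,0,0,0],[0,0,0,0]]]' >/dev/null; python3 f.py
```

```text
S [-48.76 116.68 116.57] Fs [-1.8 -1.1 -0.7] t40.85 g69
S [-48.55 116.7  116.5 ] Fs [-3.4  0.1  0.2] t41.10 g69
S [-48.32 116.69 116.42] Fs [-4.5 -0.7 -0.5] t41.35 g69
```

```bash
python3 -m handwheel '[[[0.02,0,0,0],[0,0,0,0]]]' >/dev/null; python3 f.py; python3 -m handwheel '[[[0.02,0,0,0],[0,0,0,0]]]' >/dev/null; python3 f.py;  python3 -m handwheel '[[[0.02,0,0,0],[0,0,0,0]]]' >/dev/null; python3 f.py
```

```text
S [-48.16 116.71 116.36] Fs [-6.3 -0.3  0.8] t41.60 g69
S [-48.08 116.69 116.32] Fs [-6.6 -0.2  0.3] t41.85 g69
S [-48.03 116.69 116.27] Fs [-7.4 -0.9  1.8] t42.10 g69
```

```bash
python3 -m handwheel '[[[0.02,0,0,0],[0,0,0,0]]]' >/dev/null; python3 f.py; python3 -m handwheel '[[[0.02,0,0,0],[0,0,0,0]]]' >/dev/null; python3 f.py
python3 - <<'E'
from h import *
im,d=snapshot("side"); a=cv2.resize(im[210:260,235:295,::-1],None,fx=9,fy=9,interpolation=cv2.INTER_CUBIC); cv2.imwrite("pics/c3.png",a)
for n,c in dict(stud=(0,.1075,.162),seat=(0,.1075,.1487),tip=(.035,.1075,.1487),bowend=(.021,.1195,.1487),bowmid=(0,.1195,.1487)).items():
    u,v=proj("side",sh(*c)); print(n,round((u-235+.5)*9),round((v-210+.5)*9))
E
```

```text
S [-48.04 116.72 116.21] Fs [-7.6  0.1  0.7] t42.35 g69
S [-47.95 116.71 116.13] Fs [-7.9  0.2  1.6] t42.60 g69
stud 262 218
seat 265 259
tip 129 216
bowend 158 268
bowmid 241 294
```

View pics/c3.png

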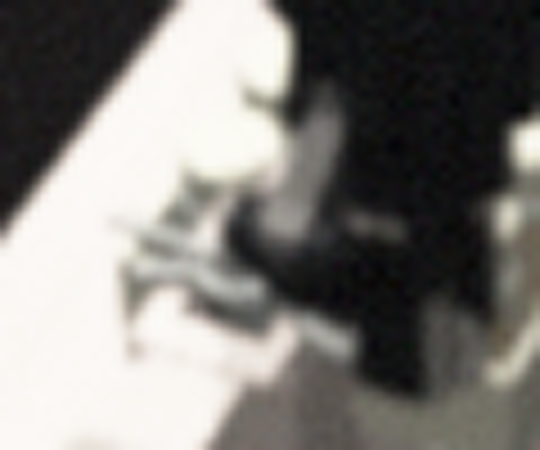

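Tip emerges beyond the stud at crop ≈(115,220) and the bow end is past it at ≈(130,265), matching the fully home prediction. One slightly firmer push will confirm the hard stop.

```bash
python3 -m handwheel '[[[0.04,0,-0.01,0],[0,0,0,0]]]' >/dev/null; python3 f.py; python3 -m handwheel '[[[0.04,0,-0.01,0],[0,0,0,0]]]' >/dev/null; python3 f.py
```

```text
S [-47.91 116.67 116.14] Fs [-9.9  0.5  0.3] t42.90 g69
S [-47.86 116.64 116.17] Fs [-10.6   0.8   1.7] t43.15 g69
```

```bash
python3 -m handwheel '[[[-0.08,0,0,0],[0,0,0,0]]]' >/dev/null; python3 f.py; python3 -m handwheel '[[[-0.04,0,0,0],[0,0,0,0]]]' >/dev/null; python3 f.py
```

```text
S [-47.89 116.69 116.38] Fs [-7.5 -0.7  0.1] t43.40 g69
S [-47.93 116.71 116.47] Fs [-5.5 -0.4 -1.3] t43.65 g69
```

```bash
python3 -m handwheel '[[[-0.08,0,0,0],[0,0,0,0]]]' >/dev/null; python3 f.py; python3 -m handwheel '[[[0,0,0,0],[0,0,0,0],[0,0,0,0]]]' 30 >/dev/null; python3 f.py;  python3 -c "
from h import *
go(None)"
```

```text
S [-48.11 116.77 116.9 ] Fs [-3.6  0.2 -1.8] t43.90 g69
S [-46.37 117.03 117.86] Fs [-0.3  0.   0.3] t44.27 g0
t44.27 tcp [606.1 227.8 117.9] S [-46.4 117.  117.9] yaw -16.57 tilt 0.16 F [-0.3  0.1  0.3] gap 30.1 g 0
```

```bash
python3 -m handwheel '[[[0,0,-0.3,0],[0,0,-0.5,0],[0,0,-1,0],[0,0,-1,0],[-1,0,-1,0],[-1,0,-0.5,0],[-1,0,0,0],[-1,0,0,0],[-1,0,0,0],[-1,0.5,0,0],[-0.5,1,0,0],[0,1,0,0],[0,1,0,0],[0,1,0,0],[0,1,0,0],[0,1,0,0],[0,0,0,0]]]' ; python3 prof.py | head -1
python3 - <<'E'
from h import *
im,_=snapshot("side"); t,_=snapshot("top")
a=cv2.resize(im[205:265,225:305,::-1],None,fx=9.5,fy=7,interpolation=cv2.INTER_CUBIC) if 0 else cv2.resize(im[210:260,230:296,::-1],None,fx=6,fy=6,interpolation=cv2.INTER_CUBIC)
b=cv2.resize(t[110:160,218:284,::-1],None,fx=6,fy=6,interpolation=cv2.INTER_CUBIC)
cv2.imwrite("pics/end.png",np.hstack([a,b]))
for n,o in(("side",(230,210)),("top",(218,110))):
  for k,c in dict(stud=(0,.1075,.162),tip=(.035,.1075,.1487),bowend=(.021,.1195,.1487),coilend=(-.064,.1155,.149)).items():
    u,v=proj(n,sh(*c)); print(n,k,round((u-o[0]+.5)*6),round((v-o[1]+.5)*6))
E
```

```text
t: 46.4
tcp_pos: [0.4027, 0.1176, 0.2257]
tool_rot: [0.989, -0.145, 0.001, -0.0]
force: [-0.2, 0.3, 0.9]
finger_gap: 0.352
gripper_force: 0.0
bar slope deg -0.06836122142481978 z at -.108: 0.14412252848306048
side stud 204 145
side tip 116 144
side bowend 135 179
side coilend 367 242
top stud 136 150
top tip 170 69
top bowend 129 95
top coilend 72 312
```

View pics/end.png

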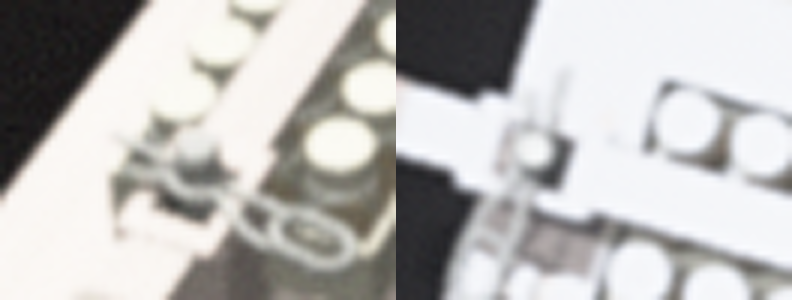

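The clip lies level through the stud. In the side half its coil end is at ≈(355,245) and its tip at ≈(113,135), both within 2 px of the home prediction. The bow is round the shank and the bar is closed (0°).

```bash
python3 -c "
from station import sign_off
print(sign_off())"
```

```text
the job is handed in; nothing more can be done
None
```

The bar is closed over the stud and the hairpin clip is pushed fully home, stopped hard at about 10.6 N (highest force I read, taken after each small push). The gripper has let go and is clear, and the job was handed in at about 46.5 s.

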